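Turn the hot slide carrier over with the lifter

TASK

The aluminium slide carrier has just come out of the drying oven and is too hot for the fingers: pick up the trowel-shaped lifter, slide its blade under the carrier's outer end and tip the carrier over its inner end, so that it lies upside down (runners up) wholly on the empty half of the grey board. Then lay the lifter flat on its cork mat again and let go. Touch the carrier only with the lifter, and do not shift the other things.

Things in the scene. Friction and masses are not known exactly. Their poses are not given: they have to be found in the camera images.
- carrier: Loose bare aluminium plate 100 (x) by 120 (y) by 6 mm on two runners along x under its y edges, each 12 wide, 14 high; 20 mm high in all, 0.22 kg. Between the runners a tunnel along x, 96 wide, 14 high, open at both x ends. Origin: centre of the runners' underside; z to the face with three dark recesses. Starts runners down, x within 0.1 rad of the board's x. Topples over its end past 77 degrees.
- board: Fixed grey cement cooling board, 300 mm (its x) by 170 mm (its y), 12 mm thick. Origin: centre of its underside on the bench; its top is 12 mm above that. The carrier starts on its -x half (carrier centre 50 to 65 mm from the board's centre); the +x half is empty.
- lifter: Loose lifter like a plasterer's trowel, 0.28 kg: flat steel blade from x = -65 to +105 mm, 60 wide (y), 3 thick; above it a wooden handle bar along x, 110 long, 22 wide, 20 high, centred over the origin at z = 45 mm, on thin posts at x = -45 and +45. Origin: blade's underside below the handle's middle; x to the free front edge, z up.
- lifter_handle (a point): Middle of the lifter's handle bar, 45 mm above the blade's underside: where to grip it, fingers on the two 22 mm apart sides. Axes as the lifter's.
- lifter_tip (a point): Middle of the front edge of the lifter's blade, half way through its 3 mm thickness. Axes as the lifter's.
- mat: Fixed thin brown cork mat, 220 mm (its x) by 140 mm (its y), 4 mm thick, on which the lifter starts and must end. Origin: centre of its underside on the bench.
- mug: Bystander: white mug, 90 mm across, 80 mm high. Origin: centre of its underside.
- amber_jar: Bystander: amber glass jar with a black cap, 64 mm across, 100 mm high. Origin: centre of its underside.
- wash_bottle: Bystander: white plastic bottle, 68 mm across, 160 mm high. Origin: centre of its underside.
- dish: Bystander: flat glass dish, 90 mm across, 16 mm high. Origin: centre of its underside.
- carton: Bystander: cardboard carton 120 by 80 by 60 mm high. Origin: centre of its underside.
- beaker: Bystander: glass beaker, 72 mm across, 90 mm high. Origin: centre of its underside.
- spatula: Bystander: small spatula, 200 mm long, lying flat; not the lifter. Origin: the middle of its length, on the bench.
Mind the look-alikes: they are no part of the job. Leave any orange look-alike of the lifter alone.

How it is judged:
By the outcome, as a careful person would: the job done as asked, in the order asked, and still so for the second after the job is handed in, with the robot touching nothing.
It also fails if it takes over 58 s, if anything falls off the work surface, if the arm or the gripper's body presses on something with over 40 N, if the wrist force passes 120 N, or if a joint passes its speed limit or range.

ROBOT

A 6-joint arm with a two-finger parallel gripper is mounted at the origin on the work surface. World frame = base frame: x ahead of the robot, y to its left, z up, the work surface at z = 0. Lengths are in m, angles in rad, forces in N, time in s.
With the tool pointing down it reaches from about 0.3 to 0.875 m from the base axis. Payload 6.4 kg.
Tool frame: the origin (TCP) lies midway between the tips of the shut fingers; the grasp point (between the pads) lies 19 mm behind it; z points along the fingers, y is the line along which they close (so a half turn about z gives the same grasp; the last joint's range is limited). The gripper opens to 85 mm and grips with 20 to 120 N. Pads are 22 mm wide; open, the fingers measure 114 mm over their backs; the gripper's body (76 mm by 85 mm) begins 54 mm behind the grasp point. The pads swing forward as they close: fully open they stand 13 mm farther back than shut.
Start: joints at [-1.378, 0.181, 1.607, -0, 1.354, -0.206], TCP at [0.223, -0.53, 0.231] pointing down, gripper open.
Joint ranges: [-2.99, 2.99], [-0.89, 2.07], [0.3, 2.58], [-1.14, 4.28], [0, 2.63], [-3.12, 3.12]. Speed limits (rad/s): [2.57, 2.57, 3.01, 3.14, 3.14, 3.14].

INTERFACE

Orientations are given as a unit quaternion [w, x, y, z].
In Python, from bench import status, camera, ctrl gives the robot as it stands. The module is installed in compiled form; this text tells all that it offers.
- The arm moves only by the shell command python3 -m handwheel 'ROWS'. ROWS is JSON, a list that holds one entry, the list of rows, each a list of 7 numbers: the opening, from -1 (shut) to 1 (fully open), then the shift along the tool's x, y, z in cm, then the turn, a rotation vector about the tool's x, y, z in degrees. A call has 1 to 10 rows; each row is the pose to reach, as a shift and turn from the pose commanded when the call began, along the tool's axes at that moment; what a row does not reach only later rows make up. A row lasts 1/8 s, in which the tool goes at most 62.5 mm and 10.7 degrees, less where a joint would pass 70% of its speed; a pose out of reach is approached as far as the arm can. A call with a gripper value outside its range is refused whole. The fingers move at their own pace and stop on an object; the grip force is fixed at half the most. Time passes only in rows, so rows that repeat a pose let the fingers close. It gives the time, the measured TCP pose, the force, the opening and the grip force at its end, in the units of the state.
- status.get_obs(): the state, without advancing time (a new reading comes with each control period).
- camera(name): name is "scene" or "top" or "wrist"; returns a dict with "frame" (420x560x3 uint8, blue, green, red), "depth" (420x560 float32, m along the optical axis (not along the pixel's ray), 0 where there is no reading), "fx", "fy", "cx", "cy" (pixels), "dist" ([k1, k2, p1, p2, k3] as OpenCV has them; the pictures are not rectified), "extrinsics" (4x4, takes a point from camera to world coordinates); the wrist camera has in their place "hand_eye" (4x4, takes a point from camera to tool coordinates, whose origin is the TCP and whose axes are the flange's). Camera axes: x right, y down, z forward; pixel columns grow to the right and rows downward; lengths in m; the calibration is good to about 2 mm. A picture is of the moment at which its call begins: read the wrist's pose just before it.
- ctrl.hand_in(): hands the job in; it is judged then, once.
The state is a dict: "time_s": time; "q": joint angles; "dq": joint speeds; "joint_efforts": joint torques, N m; "eef_pos": TCP position; "eef_rot": TCP orientation; "wrist_force": force on the tool from outside, world axes, zero at the start; "torque": the same for the moment, N m; "opening": opening from 0.0 (shut) to 1.0 (fully open); "grasp_force": force on a finger pad.
Only numpy, scipy, OpenCV 4.12 (cv2) and the standard library are available. Lean on these libraries where they do the work, as an engineer would, in place of code of your own. Each camera call takes 0.05 s, during which the arm holds its last target. There are 200 camera calls.

## Working session

There is one attempt and no reset: what is moved stays moved. The work goes in short steps, Python scripts to look and compute and a shell command to move; the robot and the scene stay as the last step left them, time stands still between calls to the robot, and variables do not carry over. Pictures are saved under pics/ and viewed, at most 10 in all, crops included, and the job is handed in when it is done.

```bash
mkdir -p pics; python3 - <<'E'
from bench import status,camera
import cv2,numpy as np
s=status.get_obs();print({k:np.round(v,3) for k,v in s.items()})
for n in("top","scene"):
    c=camera(n);cv2.imwrite(f"pics/{n}0.png",c["frame"]);print(n,c["fx"],c["fy"],c["cx"],c["cy"],c["dist"],np.round(c["extrinsics"],3).tolist())
c=camera("wrist");print(np.round(c["hand_eye"],4).tolist(),c["fx"])
E
```

```text
{'time_s': np.float64(0.0), 'q': array([-1.378,  0.182,  1.608, -0.   ,  1.354, -0.206]), 'dq': array([-0.002,  0.   , -0.   , -0.   ,  0.001,  0.   ]), 'joint_efforts': array([ 1.0000e-03, -4.4487e+01, -3.5133e+01, -0.0000e+00,  9.0000e-03,
       -0.0000e+00]), 'eef_pos': array([ 0.223, -0.529,  0.23 ]), 'eef_rot': array([-0.001,  0.98 ,  0.198,  0.   ]), 'wrist_force': array([ 0.9  ,  0.412, -0.457]), 'torque': array([ 0.044, -0.011, -0.018]), 'grasp_force': np.float64(0.0), 'opening': np.float64(0.995)}
top 384.4007026611023 384.4007026611023 276.7032300801229 202.1511087093522 [-0.01658445  0.          0.          0.          0.        ] [[-0.02, -0.996, 0.085, 0.449], [-1.0, 0.02, -0.001, 0.079], [-0.001, -0.085, -0.996, 1.073], [0.0, 0.0, 0.0, 1.0]]
scene 495.6836676314896 495.6836676314896 279.5009608966227 218.6283303508527 [-0.04972711  0.          0.          0.          0.        ] [[-0.583, 0.502, -0.639, 1.322], [0.813, 0.365, -0.454, 0.658], [0.005, -0.784, -0.621, 0.85], [0.0, 0.0, 0.0, 1.0]]
[[0.0005, -0.9457, -0.3252, 0.0837], [1.0, 0.0006, -0.0001, -0.0002], [0.0003, -0.3252, 0.9457, -0.1431], [0.0, 0.0, 0.0, 1.0]] 328.2812349541862
```

View pics/top0.png

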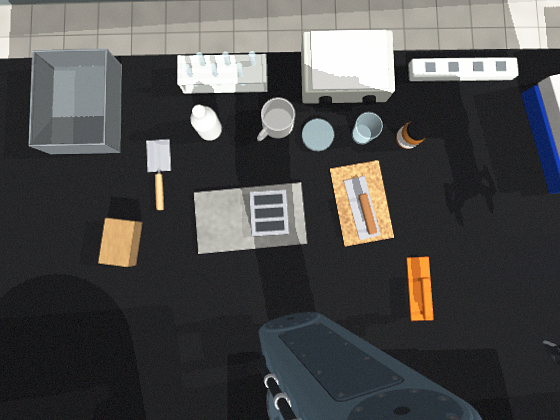

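View pics/scene0.png

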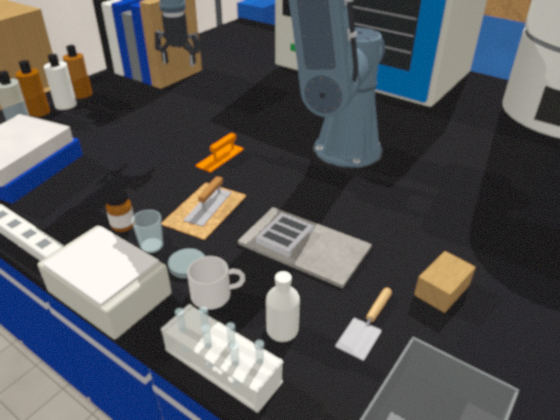

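Candidates in the top view are the wooden-handled lifter on the cork mat (362,205), the orange look-alike (420,290) and the spatula (158,175). The lifter is the one on the mat: its handle is at (367,213) and the blade front points up towards (352,182). The carrier is at (269,213), on the right half of the board at (249,218), and the empty half is to its left (world +y).

```bash
cat > h.py <<'E'
import cv2,numpy as np
from bench import status,camera
from scipy.spatial.transform import Rotation as R
def pose():
    s=status.get_obs();q=np.array(s["eef_rot"]);T=np.eye(4);T[:3,:3]=R.from_quat(q[[1,2,3,0]]).as_matrix();T[:3,3]=s["eef_pos"];return T
def cam(n):
    T=pose();c=camera(n);c["T"]=T@np.array(c["hand_eye"]) if n=="wrist" else np.array(c["extrinsics"]);return c
def rays(c,uv):
    K=np.array([[c["fx"],0,c["cx"]],[0,c["fy"],c["cy"]],[0,0,1]])
    return cv2.undistortPoints(np.float32(uv).reshape(-1,1,2),K,np.array(c["dist"])).reshape(-1,2)
def on_plane(c,uv,z):
    n=rays(c,uv);d=np.c_[n,np.ones(len(n))]@c["T"][:3,:3].T;o=c["T"][:3,3]
    return o+d*((z-o[2])/d[:,2])[:,None]
def cloud(c):
    h,w=c["depth"].shape;g=np.stack(np.meshgrid(np.arange(w),np.arange(h)),-1).reshape(-1,2)
    n=rays(c,g);z=c["depth"].reshape(-1,1);p=np.c_[n*z,z]@c["T"][:3,:3].T+c["T"][:3,3]
    p[z[:,0]==0]=np.nan;return p.reshape(h,w,3)
def rect(c,mask,z):
    ct=max(cv2.findContours(mask.astype(np.uint8),cv2.RETR_EXTERNAL,cv2.CHAIN_APPROX_NONE)[0],key=len).reshape(-1,2)
    p=on_plane(c,ct,z)[:,:2];r=cv2.minAreaRect((p*1000).astype(np.float32));b=cv2.boxPoints(r)
    return np.round(r[0],1),np.round(r[1],1),round(r[2],1),np.round(b).tolist()
E
python3 - <<'E'
from h import *
c=cam("top");f=c["frame"];hsv=cv2.cvtColor(f,cv2.COLOR_BGR2HSV);P=cloud(c);Z=P[...,2]
def box(m,u0,v0,u1,v1):
    o=np.zeros(m.shape,bool);o[v0:v1,u0:u1]=m[v0:v1,u0:u1];return o
print("board",rect(c,box(hsv[...,2]>70,185,175,312,260),.012))
m=box(Z>.024,240,175,312,250);print("carrier",rect(c,m,.032),np.nanmedian(Z[m]))
print("mat",rect(c,box(hsv[...,2]>70,322,155,400,250),.004))
m=box(Z>.042,322,155,400,250);print("handle",rect(c,m,.059),np.nanmedian(Z[m]))
lab=(hsv[...,1]<60)&(hsv[...,2]>90)
print("blade",rect(c,box(lab,335,165,388,245),.006))
cv2.imwrite("pics/crop1.png",cv2.resize(f[150:260,180:410],None,fx=3.4,fy=3.4,interpolation=cv2.INTER_CUBIC))
E
```

```text
board (array([498.9, 153.3]), array([172.1, 301.5]), 4.2, [[402.0, 297.0], [424.0, -3.0], [596.0, 9.0], [574.0, 310.0]])
carrier (array([509.7, 101. ]), array([119.8,  99.8]), 2.5, [[448.0, 148.0], [452.0, 49.0], [572.0, 54.0], [567.0, 153.0]]) 0.03220716703413329
mat (array([ 535.1, -158.2]), array([223.1, 141.8]), 8.8, [[414.0, -105.0], [436.0, -245.0], [656.0, -211.0], [634.0, -71.0]])
handle (array([ 500.2, -159.9]), array([109.2,  24.4]), 13.0, [[444.0, -160.0], [450.0, -184.0], [556.0, -159.0], [551.0, -136.0]]) 0.0580879413796449
blade (array([ 521.5, -157.9]), array([171.3,  60.7]), 13.0, [[431.0, -148.0], [445.0, -207.0], [612.0, -168.0], [598.0, -109.0]])
```

View pics/crop1.png

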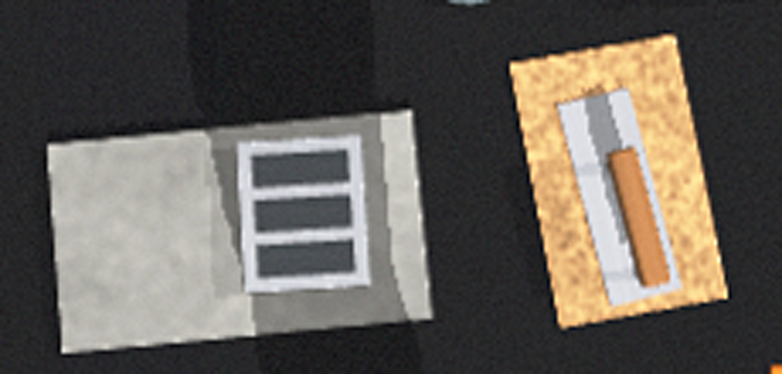

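Crop: the lifter's wooden handle runs from (625,150) to (655,285), with the blade front at (595,95). The orange tool is not in this crop. I'm going above the lifter, adding a brief tilt on the way to learn the arm's kinematics.

```bash
python3 -m handwheel '[[[1,8,-5,0,0,0,2],[1,16,-9,0,5,7,4],[1,24,-14,0,10,14,6],[1,32,-18,0,14,21,8],[1,39,-22.5,0,18,28,10],[1,39.9,-23.1,0,20,30,10],[1,39.9,-23.1,0,20,30,10],[1,39.9,-23.1,0,20,30,10],[1,39.9,-23.1,0,20,30,10]]]'
cat >> h.py <<'E'
import json,os
def log():
    s=status.get_obs();open("log.jsonl","a").write(json.dumps({k:np.array(s[k]).tolist() for k in("q","eef_pos","eef_rot")})+"\n");print(np.round(s["q"],3),np.round(s["eef_pos"],4),np.round(s["eef_rot"],4))
def goto(p,Rg):
    """shift(cm) & rotvec(deg) in tool axes from measured pose"""
    T=pose();print("shift",np.round(T[:3,:3].T@(np.array(p)-T[:3,3])*100,2),"turn",np.round(R.from_matrix(T[:3,:3].T@Rg).as_rotvec(degrees=True),1))
def down(yaw):  # tool down, tool x at yaw(deg)
    return (R.from_euler("z",yaw,degrees=True)*R.from_euler("x",180,degrees=True)).as_matrix()
E
python3 -c "
from h import *
log();goto([.501,-.161,.13],down(13))"
```

```text
time_s: 1.32
eef_pos: [0.5015, -0.1603, 0.2312]
eef_rot: [-0.219, 0.945, 0.105, 0.218]
wrist_force: [-0.1, -0.6, 0.2]
opening: 1.002
grasp_force: 0.0
[-0.915  0.062  1.87   0.615  1.418  0.272] [ 0.5015 -0.1603  0.2312] [-0.2194  0.9452  0.1051  0.2177]
shift [-4.68  3.78  8.13] turn [-22.5 -28.1  -0.3]
```

```bash
python3 -m handwheel '[[[1,-1.5,1.2,2.5,-7.5,-9.4,0],[1,-3,2.5,5.2,-15,-18.7,0],[1,-4.68,3.78,8.13,-22.5,-28.1,-0.3],[1,-4.68,3.78,8.13,-22.5,-28.1,-0.3],[1,-4.68,3.78,8.13,-22.5,-28.1,-0.3]]]'
python3 - <<'E'
from h import *
log()
c=cam("wrist");f=c["frame"];cv2.imwrite("pics/w1.png",f);P=cloud(c);Z=P[...,2]
m=(Z>.05)&(Z<.068)&(abs(P[...,0]-.5)<.09)&(abs(P[...,1]+.16)<.07)
print(rect(c,m,.059),np.nanmedian(Z[m]))
E
```

```text
time_s: 1.95
eef_pos: [0.501, -0.1627, 0.1298]
eef_rot: [-0.0, 0.994, 0.112, -0.0]
wrist_force: [-1.1, -0.1, -0.5]
opening: 1.001
grasp_force: 0.0
[-0.54   0.192  1.815  0.     1.136  0.806] [ 0.501  -0.1627  0.1298] [-4.000e-04  9.937e-01  1.124e-01 -3.000e-04]
(array([ 502.3, -163.4]), array([107.9,  21.6]), 13.0, [[447.0, -165.0], [452.0, -186.0], [557.0, -162.0], [552.0, -141.0]]) 0.05916069955970177
```

View pics/w1.png

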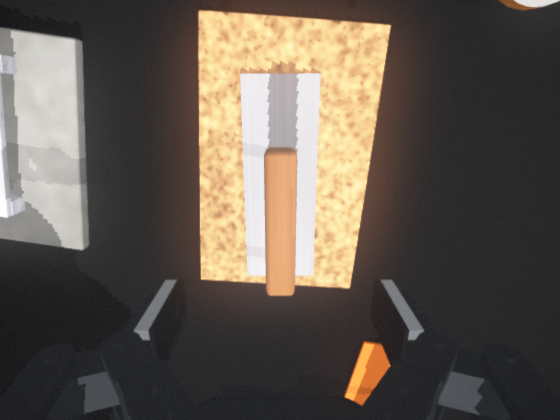

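The handle is centred at (280,220) and runs straight up the image, with the blade front at (283,72). Now descend and grip.

```bash
python3 -m handwheel '[[[1,0.1,0.1,5,0,0,0],[1,0.1,0.1,9.95,0,0,0],[1,0.1,0.1,9.95,0,0,0],[1,0.1,0.1,9.95,0,0,0],[-1,0.1,0.1,9.95,0,0,0],[-1,0.1,0.1,9.95,0,0,0],[-1,0.1,0.1,9.95,0,0,0],[-1,0.1,0.1,9.95,0,0,0],[-1,0.1,0.1,9.95,0,0,0],[-1,0.1,0.1,9.95,0,0,0]]]'
python3 -c "
from h import *
log()"
cat > kin.py <<'E'
from h import *
from scipy.optimize import least_squares
L=[json.loads(l) for l in open("log.jsonl")]
L.append(dict(q=[-1.378,.182,1.608,0,1.354,-.206],eef_pos=[.223,-.529,.23],eef_rot=[-.001,.98,.198,0]))
def fk(q,k):
    ry=lambda a:R.from_euler("y",a);rz=lambda a:R.from_euler("z",a)
    h,a1,b,l2,e,l3,d=k[:7]
    A=rz(q[0]);p=A.apply([a1,b,h]);A=A*ry(q[1]);p=p+A.apply([0,0,l2]);A=A*ry(q[2]);p=p+A.apply([e,0,l3]);A=A*rz(q[3]*k[7])*ry(q[4]);p=p+A.apply([0,0,d]);A=A*rz(q[5]+k[8]);return p,A
def fit():
    best=None
    for s in(1,-1):
        def r(k):
            k=np.r_[k[:7],s,k[7]];o=[]
            for l in L:
                p,A=fk(l["q"],k);w=np.array(l["eef_rot"])[[1,2,3,0]];o+=list((p-l["eef_pos"])*10)+list((A.inv()*R.from_quat(w)).as_rotvec())
            o+=list((k[:7]-np.array([.2,0,.1,.4,0,.35,.3]))*1e-4);return o
        for y in(1.57,-1.57,0,3.14):
            f=least_squares(r,[.2,0,.1,.4,0,.35,.3,y])
            if best is None or f.cost<best[0]: best=(f.cost,np.r_[f.x[:7],s,f.x[7]],np.abs(f.fun[:-7]).max())
    return best
LO=np.array([-2.99,-.89,.3,-1.14,0,-3.12]);HI=np.array([2.99,2.07,2.58,4.28,2.63,3.12])
def ik(p,Rg,q0,k):
    def r(q):
        x,A=fk(q,k);return np.r_[(x-p)*10,(A.inv()*R.from_matrix(Rg)).as_rotvec()]
    f=least_squares(r,np.clip(q0,LO+.01,HI-.01),bounds=(LO,HI));return f.x,np.abs(f.fun).max()
E
python3 -c "
from kin import *
b=fit();print(b);np.save('k.npy',b[1])"
```

```text
time_s: 3.25
eef_pos: [0.5024, -0.1635, 0.0314]
eef_rot: [-0.0, 0.994, 0.112, 0.0]
wrist_force: [-0.9, 1.2, 6.5]
opening: 0.244
grasp_force: 60.0
[-0.54   0.353  1.853  0.     0.935  0.807] [ 0.5024 -0.1635  0.0314] [-0.000e+00  9.937e-01  1.118e-01  3.000e-04]
(np.float64(3.1286147317318455e-06), array([3.13583620e-01, 3.38655215e-04, 1.17699688e-01, 4.37233666e-01,
       8.47355835e-02, 5.13947616e-01, 3.19094330e-01, 1.00000000e+00,
       1.57081686e+00]), np.float64(0.0018744851301391585))
```

```bash
cat > plan.py <<'E'
from kin import *
k=np.load("k.npy");yaw=92.5;u=np.array([np.cos(np.radians(yaw)),np.sin(np.radians(yaw)),0]);zz=np.array([0,0,1.])
PIV=np.array([.5075,.151,.012]);TIP=np.array([.105,0,.0274-.0015]) # tip in tool frame
def tool(tip,phi):
    Rg=down(yaw)@R.from_euler("y",phi,degrees=True).as_matrix()   # sign checked below
    return tip-Rg@TIP,Rg
def tippt(th,rad,h=.0125):
    t=np.radians(th);return PIV+u*(-rad*np.cos(t)+h*np.sin(t))+zz*(rad*np.sin(t)+h*np.cos(t))
E
python3 - <<'E'
from plan import *
p,Rg=tool(np.zeros(3),30);print("blade rear dir at +30",np.round(-Rg[:,0],2)," (want +z)")
E
python3 - <<'E'
from plan import *
q=np.array([-.25,.3,1.8,0,1,-.27])
sgn=1 if -tool(np.zeros(3),30)[1][2,0]>0 else -1
print(sgn)
pre=PIV-u*.125+zz*.0065
for z in(.08,0):
    q,e=ik(*tool(pre+zz*z,0),q,k);print("pre",z,np.round(q,2),round(e,4))
for th in range(0,106,7):
  for ph in(sgn*min(th,55),):
    q,e=ik(*tool(tippt(th,.053),ph),q,k);print(th,ph,np.round(q,2),round(e,4))
E
```

```text
blade rear dir at +30 [ 0.04 -0.87 -0.5 ]  (want +z)
-1
pre 0.08 [-0.38  0.19  1.83 -0.    1.12 -0.42] 0.0
pre 0 [-0.38  0.32  1.86 -0.    0.96 -0.42] 0.0
0 0 [-0.24  0.29  1.88 -0.    0.96 -0.29] 0.0
7 -7 [-0.16  0.26  1.88 -0.14  0.98 -0.12] 0.0
14 -14 [-0.07  0.25  1.87 -0.29  1.01  0.04] 0.0
21 -21 [ 0.03  0.26  1.85 -0.42  1.07  0.19] 0.0
28 -28 [ 0.12  0.28  1.81 -0.54  1.14  0.33] 0.0
35 -35 [ 0.21  0.32  1.78 -0.64  1.23  0.44] 0.0
42 -42 [ 0.29  0.38  1.73 -0.73  1.33  0.54] 0.0
49 -49 [ 0.36  0.44  1.68 -0.81  1.43  0.62] 0.0
56 -55 [ 0.42  0.51  1.63 -0.87  1.52  0.67] 0.0
63 -55 [ 0.43  0.51  1.62 -0.86  1.53  0.67] 0.0
70 -55 [ 0.44  0.52  1.61 -0.86  1.54  0.67] 0.0
77 -55 [ 0.45  0.52  1.6  -0.85  1.55  0.68] 0.0
84 -55 [ 0.46  0.53  1.59 -0.85  1.56  0.68] 0.0
91 -55 [ 0.47  0.54  1.58 -0.84  1.56  0.68] 0.0
98 -55 [ 0.48  0.55  1.57 -0.84  1.57  0.69] 0.0
105 -55 [ 0.49  0.56  1.56 -0.83  1.57  0.69] 0.0
```

Every pose on the path is reachable. Next: lift the lifter, turn it, and hover before the carrier.

```bash
python3 - <<'E'
from plan import *
pre=PIV-u*.125+zz*.0065
goto(*tool(pre+zz*.07,0))
E
```

```text
shift [ 3.36 -7.92 -8.3 ] turn [  0.   -0.  -79.7]
```

```bash
python3 -m handwheel '[[[-1,0,0,-4,0,0,0],[-1,0,0,-8.3,0,0,-5],[-1,0.5,-1,-8.3,0,0,-15],[-1,1,-2.5,-8.3,0,0,-25],[-1,1.5,-4,-8.3,0,0,-35],[-1,2,-5,-8.3,0,0,-45],[-1,2.5,-6,-8.3,0,0,-55],[-1,3,-7,-8.3,0,0,-65],[-1,3.36,-7.92,-8.3,0,0,-75],[-1,3.36,-7.92,-8.3,0,0,-79.7]]]'
python3 -m handwheel '[[[-1,0,0,0,0,0,0],[-1,0,0,0,0,0,0]]]'
python3 - <<'E'
from plan import *
log()
c=cam("wrist");f=c["frame"];cv2.imwrite("pics/w2.png",f);P=cloud(c);Z=P[...,2]
m=(Z>.026)&(Z<.038)&(abs(P[...,0]-.51)<.09)&(P[...,1]>.03)&(P[...,1]<.17)
print("carrier",rect(c,m,.032),np.nanmedian(Z[m]))
T=pose()
tp=T[:3,:3]@TIP+T[:3,3];print("tip model",np.round(tp,4))
m=(Z>.065)&(Z<.11)&(abs(P[...,0]-.51)<.05)&(P[...,1]>-.02)&(P[...,1]<.05);print("blade",np.nanmedian(Z[m]),rect(c,m,float(np.nanmedian(Z[m]))))
pre=PIV-u*.125+zz*.0065
goto(*tool(pre,0));goto(*tool(PIV-u*.053+zz*.0065,0))
E
```

```text
time_s: 4.5
eef_pos: [0.5165, -0.0778, 0.1128]
eef_rot: [-0.001, 0.69, 0.724, -0.0]
wrist_force: [-0.6, -0.0, -3.2]
opening: 0.243
grasp_force: 59.8
time_s: 4.75
eef_pos: [0.5169, -0.0788, 0.1133]
eef_rot: [-0.0, 0.692, 0.722, -0.0]
wrist_force: [0.2, -0.3, -3.4]
opening: 0.249
grasp_force: 59.8
[-0.379  0.207  1.835  0.     1.1   -0.421] [ 0.5169 -0.0788  0.1133] [-5.000e-04  6.920e-01  7.219e-01 -1.000e-04]
carrier (array([511.4,  56.1]), array([120. ,  15.1]), 2.4, [[451.0, 61.0], [452.0, 46.0], [572.0, 51.0], [571.0, 66.0]]) 0.03249813992046097
tip model [0.5125 0.026  0.0876]
blade 0.08937295824793953 (array([513. ,   1.9]), array([60.3, 46. ]), 2.4, [[482.0, 24.0], [484.0, -22.0], [544.0, -20.0], [542.0, 26.0]])
shift [0.01 0.06 6.9 ] turn [-0.  -0.  -0.1]
shift [7.21 0.05 6.9 ] turn [-0.  -0.  -0.1]
```

View pics/w2.png

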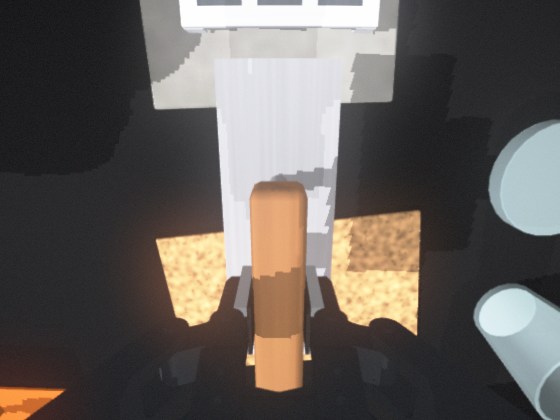

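The blade's front edge at (215–340, 60) lines up with the carrier's outer end at (180–380, 28), and the model agrees to about 2 mm. Descend and slide in.

```bash
sed -i 's/\.5075,\.151/.5075,.150/' plan.py
python3 -m handwheel '[[[-1,0,0,4,0,0,0],[-1,0,0.05,6.9,0,0,0],[-1,0,0.05,6.9,0,0,0],[-1,2,0.05,6.9,0,0,0],[-1,3.5,0.05,6.9,0,0,0],[-1,5,0.05,6.9,0,0,0],[-1,6.3,0.05,6.9,0,0,0],[-1,7.1,0.05,6.9,0,0,0],[-1,7.1,0.05,6.9,0,0,0],[-1,7.1,0.05,6.9,0,0,0]]]'
python3 - <<'E'
from plan import *
log();T=pose();print("tip",np.round(T[:3,:3]@TIP+T[:3,3],4))
c=cam("scene");f=c["frame"];cv2.imwrite("pics/s2.png",cv2.resize(f[150:300,170:390],None,fx=3.4,fy=3.4))
def row(th,ph,h=.0125):
    p,Rg=tool(tippt(th,.053,h),-ph);print(th,ph,end=" ");goto(p,Rg)
for th in(0,4,8,12,16,20,24,28,32,36,40):row(th,th)
E
```

```text
time_s: 6.05
eef_pos: [0.5147, -0.0082, 0.0447]
eef_rot: [-0.0, 0.691, 0.722, 0.0]
wrist_force: [-0.5, 0.2, -3.2]
opening: 0.245
grasp_force: 59.8
[-0.247  0.304  1.885  0.     0.953 -0.291] [ 0.5147 -0.0082  0.0447] [-0.      0.6914  0.7225  0.    ]
tip [0.5101 0.0967 0.0188]
0 0 shift [ 0.05 -0.03 -0.57] turn [ 0. -0. -0.]
4 4 shift [ 0.35 -0.03 -1.66] turn [ 0. -4. -0.]
8 8 shift [ 0.74 -0.03 -2.73] turn [ 0. -8. -0.]
12 12 shift [ 1.19 -0.03 -3.77] turn [  0. -12.  -0.]
16 16 shift [ 1.72 -0.03 -4.77] turn [  0. -16.  -0.]
20 20 shift [ 2.31 -0.03 -5.74] turn [  0. -20.  -0.]
24 24 shift [ 2.98 -0.03 -6.66] turn [  0. -24.  -0.]
28 28 shift [ 3.7  -0.03 -7.54] turn [  0. -28.  -0.]
32 32 shift [ 4.48 -0.03 -8.36] turn [  0. -32.  -0.]
36 36 shift [ 5.32 -0.03 -9.12] turn [  0. -36.  -0.]
40 40 shift [ 6.21 -0.03 -9.83] turn [  0. -40.  -0.]
```

View pics/s2.png

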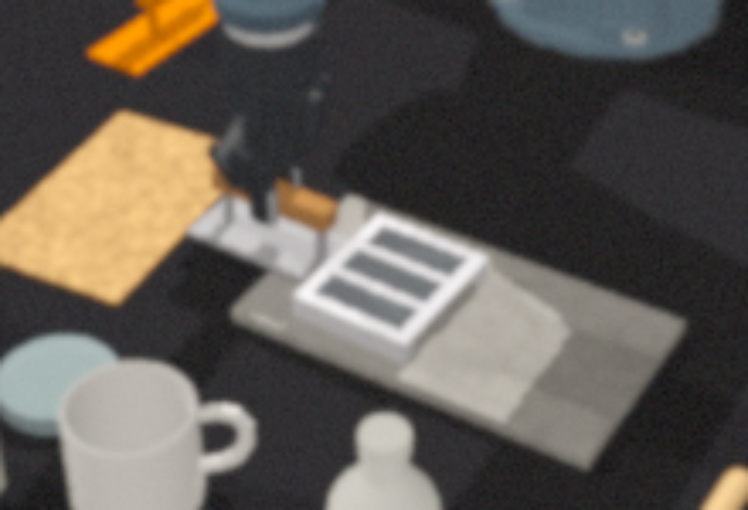

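The blade (300,240) is in the tunnel and the carrier (390,285) has not moved. Lift along the arc.

```bash
python3 -m handwheel '[[[-1,0.05,0,-0.57,0,0,0],[-1,0.2,0,-1.1,0,-2,0],[-1,0.35,0,-1.66,0,-4,0],[-1,0.74,0,-2.73,0,-8,0],[-1,1.19,0,-3.77,0,-12,0],[-1,1.72,0,-4.77,0,-16,0],[-1,2.31,0,-5.74,0,-20,0],[-1,2.98,0,-6.66,0,-24,0],[-1,3.7,0,-7.54,0,-28,0],[-1,3.7,0,-7.54,0,-28,0]]]'
python3 - <<'E'
from plan import *
log();T=pose();print("tip",np.round(T[:3,:3]@TIP+T[:3,3],4),"plan",np.round(tippt(28,.053),4))
c=cam("scene");f=c["frame"];cv2.imwrite("pics/s3.png",cv2.resize(f[100:300,170:390],None,fx=2.9,fy=2.9))
def row(th,ph,h=.0125):
    p,Rg=tool(tippt(th,.053,h),-ph);print(th,ph,end=" ");goto(p,Rg)
for th in(32,36,40,44,48,52,55,58,62):row(th,min(th,55))
E
```

```text
time_s: 7.35
eef_pos: [0.513, 0.0302, 0.1201]
eef_rot: [0.174, 0.67, 0.702, -0.167]
wrist_force: [-0.3, -0.2, -5.2]
opening: 0.245
grasp_force: 59.7
[ 0.119  0.282  1.815 -0.539  1.144  0.326] [0.513  0.0302 0.1201] [ 0.1745  0.6703  0.7017 -0.1667]
tip [0.5093 0.1107 0.048 ] plan [0.5093 0.1091 0.0479]
32 32 shift [ 0.21 -0.01 -1.07] turn [ 0.  -4.1  0.1]
36 36 shift [ 0.59 -0.01 -2.14] turn [ 0.  -8.1  0.1]
40 40 shift [ 1.05 -0.01 -3.18] turn [  0.  -12.1   0.1]
44 44 shift [ 1.58 -0.01 -4.18] turn [  0.  -16.1   0.1]
48 48 shift [ 2.18 -0.01 -5.15] turn [  0.  -20.1   0.1]
52 52 shift [ 2.84 -0.01 -6.07] turn [  0.  -24.1   0.1]
55 55 shift [ 3.38 -0.01 -6.73] turn [  0.  -27.1   0.1]
58 55 shift [ 3.57 -0.01 -6.94] turn [  0.  -27.1   0.1]
62 55 shift [ 3.84 -0.01 -7.21] turn [  0.  -27.1   0.1]
```

View pics/s3.png

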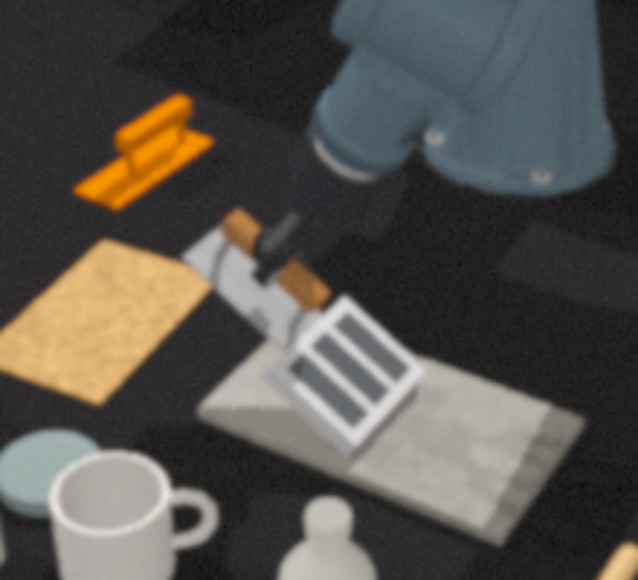

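The carrier (350,370) is tilted on the blade and its inner edge is still in place. Continue.

```bash
python3 -m handwheel '[[[-1,0.21,0,-1.07,0,-4,0],[-1,0.59,0,-2.14,0,-8,0],[-1,1.05,0,-3.18,0,-12,0],[-1,1.58,0,-4.18,0,-16,0],[-1,2.18,0,-5.15,0,-20,0],[-1,2.84,0,-6.07,0,-24,0],[-1,3.38,0,-6.73,0,-27,0],[-1,3.57,0,-6.94,0,-27,0],[-1,3.84,0,-7.21,0,-27,0],[-1,3.84,0,-7.21,0,-27,0]]]'
python3 - <<'E'
from plan import *
log();T=pose();print("tip",np.round(T[:3,:3]@TIP+T[:3,3],4),"plan",np.round(tippt(62,.053),4))
c=cam("scene");f=c["frame"];cv2.imwrite("pics/s4.png",cv2.resize(f[100:300,170:390],None,fx=2.9,fy=2.9))
def row(th,ph,h=.0125):
    p,Rg=tool(tippt(th,.053,h),-ph);print(th,ph,end=" ");goto(p,Rg)
for th in range(65,112,4):row(th,min(th,55))
E
```

```text
time_s: 8.65
eef_pos: [0.5102, 0.0964, 0.1661]
eef_rot: [0.333, 0.614, 0.641, -0.319]
wrist_force: [-0.4, -0.3, -4.3]
opening: 0.244
grasp_force: 60.0
[ 0.428  0.507  1.627 -0.862  1.523  0.669] [0.5102 0.0964 0.1661] [ 0.3331  0.6139  0.6408 -0.3187]
tip [0.5086 0.1355 0.0653] plan [0.5081 0.1362 0.0647]
65 55 shift [ 0.2  -0.03 -0.31] turn [ 0.  -0.1 -0. ]
69 55 shift [ 0.36 -0.03 -0.65] turn [ 0.  -0.1 -0. ]
73 55 shift [ 0.55 -0.03 -0.98] turn [ 0.  -0.1 -0. ]
77 55 shift [ 0.76 -0.03 -1.3 ] turn [ 0.  -0.1 -0. ]
81 55 shift [ 0.99 -0.03 -1.6 ] turn [ 0.  -0.1 -0. ]
85 55 shift [ 1.24 -0.04 -1.88] turn [ 0.  -0.1 -0. ]
89 55 shift [ 1.51 -0.04 -2.15] turn [ 0.  -0.1 -0. ]
93 55 shift [ 1.8  -0.04 -2.4 ] turn [ 0.  -0.1 -0. ]
97 55 shift [ 2.1  -0.04 -2.63] turn [ 0.  -0.1 -0. ]
101 55 shift [ 2.42 -0.04 -2.83] turn [ 0.  -0.1 -0. ]
105 55 shift [ 2.76 -0.04 -3.01] turn [ 0.  -0.1 -0. ]
109 55 shift [ 3.1  -0.04 -3.17] turn [ 0.  -0.1 -0. ]
```

View pics/s4.png

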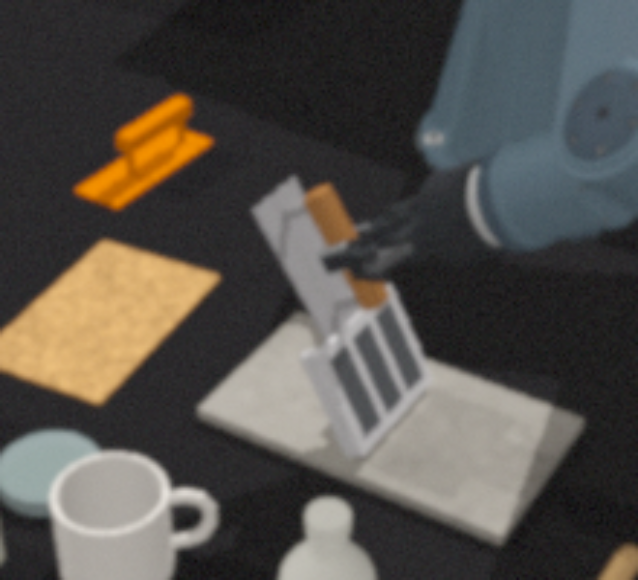

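The carrier (370,380) is at about 60°, leaning on the blade. Push it over slowly.

```bash
python3 -m handwheel '[[[-1,0.36,0,-0.65,0,0,0],[-1,0.55,0,-0.98,0,0,0],[-1,0.76,0,-1.3,0,0,0],[-1,0.99,0,-1.6,0,0,0],[-1,1.24,0,-1.88,0,0,0],[-1,1.38,0,-2.02,0,0,0],[-1,1.51,0,-2.15,0,0,0],[-1,1.62,0,-2.3,0,0,0],[-1,1.62,0,-2.3,0,0,0]]]'
python3 - <<'E'
from plan import *
log();T=pose();print("tip",np.round(T[:3,:3]@TIP+T[:3,3],4))
c=cam("scene");f=c["frame"];cv2.imwrite("pics/s5.png",cv2.resize(f[100:300,170:390],None,fx=2.9,fy=2.9))
E
```

```text
time_s: 9.82
eef_pos: [0.5087, 0.1249, 0.1657]
eef_rot: [0.334, 0.613, 0.641, -0.319]
wrist_force: [-0.7, -1.4, -3.0]
opening: 0.245
grasp_force: 60.0
[ 0.472  0.536  1.583 -0.841  1.561  0.682] [0.5087 0.1249 0.1657] [ 0.3335  0.6133  0.6409 -0.3191]
tip [0.507  0.1639 0.0648]
```

View pics/s5.png

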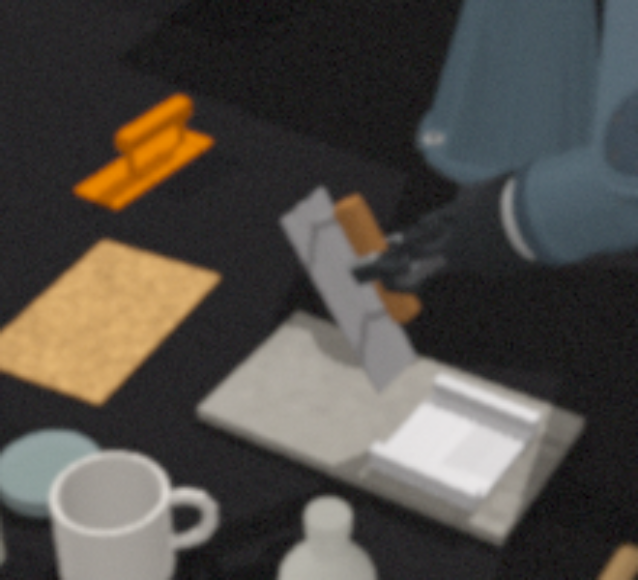

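The carrier has fallen over and lies runners up on the empty half at (460,440). Withdraw and level the lifter.

```bash
python3 - <<'E'
from plan import *
pre=PIV-u*.125+zz*.0065
goto(*tool(pre+zz*.08,0))
c=cam("top");P=cloud(c);Z=P[...,2]
m=(Z>.022)&(Z<.05)&(abs(P[...,0]-.5)<.1)&(P[...,1]>.12)&(P[...,1]<.32)
print("carrier",rect(c,m,.030),np.nanpercentile(Z[m],[5,50,95]))
E
```

```text
shift [-8.37 -0.02 19.15] turn [ 0. 55.  0.]
carrier (array([449.8, 255. ]), array([32.5, 10.8]), 88.9, [[444.0, 239.0], [455.0, 239.0], [455.0, 271.0], [445.0, 271.0]]) [0.0291348  0.03162721 0.03477242]
```

```bash
python3 -m handwheel '[[[-1,-1.4,0,3.2,0,5,0],[-1,-2.8,0,6.4,0,14,0],[-1,-4.2,0,9.6,0,23,0],[-1,-5.6,0,12.8,0,32,0],[-1,-7,0,16,0,41,0],[-1,-8.37,0,19.15,0,50,0],[-1,-8.37,0,19.15,0,55,0],[-1,-8.37,0,19.15,0,55,0],[-1,-8.37,0,19.15,0,55,0]]]'
python3 - <<'E'
from plan import *
log();goto([.5024,-.1635,.100],down(12.9))
c=cam("top");cv2.imwrite("pics/t5.png",c["frame"]);P=cloud(c);Z=P[...,2]
m=(Z>.020)&(Z<.05)&(abs(P[...,0]-.5)<.1)&(P[...,1]>.14)&(P[...,1]<.32)
ct=np.concatenate(cv2.findContours(m.astype(np.uint8),0,1)[0]).reshape(-1,2);p=on_plane(c,ct,.03)[:,:2]*1000
r=cv2.minAreaRect(p.astype(np.float32));print(r,cv2.boxPoints(r),np.nanpercentile(Z[m],[5,50,95]))
E
```

```text
time_s: 11.05
eef_pos: [0.5172, -0.0794, 0.1241]
eef_rot: [-0.0, 0.691, 0.723, -0.001]
wrist_force: [-0.1, -0.0, -2.9]
opening: 0.249
grasp_force: 59.8
[-0.378  0.193  1.828 -0.002  1.122 -0.422] [ 0.5172 -0.0794  0.1241] [-0.      0.6911  0.7227 -0.0009]
shift [-8.34 -1.85  2.42] turn [-0.   0.1 79.7]
((504.6238098144531, 224.47286987304688), (120.12033081054688, 99.54632568359375), 2.4545488357543945) [[442.48712 271.6282 ]
 [446.75037 172.17319]
 [566.7605  177.31754]
 [562.49725 276.77255]] [0.02016293 0.03035317 0.03491237]
```

The carrier spans y 172–277 mm and x 442–567 mm, so it lies wholly on the empty half. Now return the lifter.

```bash
python3 -m handwheel '[[[-1,-1,-0.2,0,0,0,10],[-1,-2,-0.5,0,0,0,20],[-1,-3,-0.7,0,0,0,30],[-1,-4,-0.9,0,0,0,40],[-1,-5,-1.1,1,0,0,50],[-1,-6.5,-1.4,2,0,0,60],[-1,-8,-1.7,2.4,0,0,70],[-1,-8.34,-1.85,2.4,0,0,79.7],[-1,-8.34,-1.85,2.4,0,0,79.7],[-1,-8.34,-1.85,2.4,0,0,79.7]]]'
python3 - <<'E'
from plan import *
log();goto([.5024,-.1635,.0315],down(12.9))
E
```

```text
time_s: 12.35
eef_pos: [0.5031, -0.1628, 0.1003]
eef_rot: [-0.0, 0.993, 0.114, -0.0]
wrist_force: [0.1, 0.1, -4.1]
opening: 0.246
grasp_force: 59.9
[-0.538  0.239  1.828 -0.     1.075  0.804] [ 0.5031 -0.1628  0.1003] [-0.000e+00  9.935e-01  1.142e-01 -2.000e-04]
shift [-0.08  0.05  6.88] turn [-0.   0.   0.2]
```

```bash
python3 -m handwheel '[[[-1,0,0,4,0,0,0],[-1,0,0,6,0,0,0],[-1,0,0,6.5,0,0,0],[-1,0,0,6.75,0,0,0],[-1,0,0,6.9,0,0,0],[-1,0,0,6.9,0,0,0],[-1,0,0,6.9,0,0,0]]]'
python3 -c "
from h import *
log()
c=cam('wrist');P=cloud(c);Z=P[...,2]
m=(abs(P[...,0]-.59)<.008)&(abs(P[...,1]+.14)<.02);print('blade top z near tip',np.nanmedian(Z[m]))"
```

```text
time_s: 13.22
eef_pos: [0.5032, -0.1642, 0.0319]
eef_rot: [0.0, 0.994, 0.112, 0.0]
wrist_force: [-0.2, -0.6, -2.6]
opening: 0.246
grasp_force: 59.7
[-0.54   0.354  1.851  0.     0.936  0.807] [ 0.5032 -0.1642  0.0319] [1.000e-04 9.937e-01 1.117e-01 3.000e-04]
blade top z near tip 0.007871801867548128
```

```bash
python3 -m handwheel '[[[-1,0,0,0.06,0,0,0],[-1,0,0,0.06,0,0,0],[1,0,0,0.06,0,0,0],[1,0,0,0.06,0,0,0],[1,0,0,0.06,0,0,0],[1,0,0,0.06,0,0,0],[1,0,0,0.06,0,0,0],[1,0,0,-4,0,0,0],[1,0,0,-9,0,0,0],[1,0,0,-15,0,0,0]]]'
python3 -m handwheel '[[[1,0,0,0,0,0,0],[1,0,0,-3,0,0,0],[1,0,0,-5,0,0,0],[1,0,0,-5,0,0,0]]]'
python3 - <<'E'
from h import *
c=cam("scene");cv2.imwrite("pics/s6.png",c["frame"])
c=cam("wrist");P=cloud(c);Z=P[...,2]
m=(Z>.045)&(Z<.068)&(abs(P[...,0]-.5)<.09)&(abs(P[...,1]+.16)<.07);print("handle",rect(c,m,.059),np.nanmedian(Z[m]))
E
```

```text
time_s: 14.52
eef_pos: [0.5021, -0.1635, 0.1819]
eef_rot: [-0.001, 0.994, 0.112, -0.001]
wrist_force: [1.2, -0.2, 1.1]
opening: 1.0
grasp_force: 0.0
time_s: 15.02
eef_pos: [0.5035, -0.1644, 0.232]
eef_rot: [0.001, 0.994, 0.112, 0.001]
wrist_force: [0.7, -0.1, 1.3]
opening: 1.001
grasp_force: 0.0
handle (array([ 503. , -163.9]), array([107. ,  21.6]), 12.8, [[448.0, -165.0], [453.0, -186.0], [558.0, -163.0], [553.0, -142.0]]) 0.0591249829366404
```

View pics/s6.png

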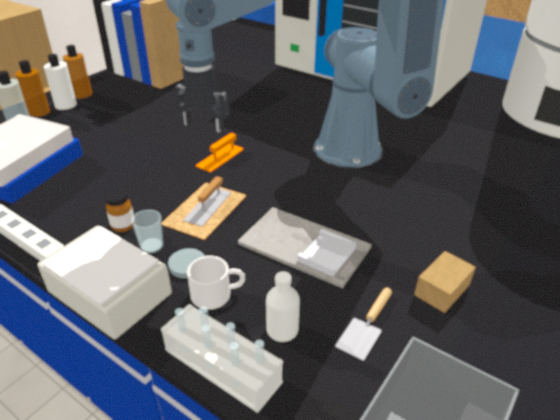

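The lifter lies flat on the mat at (207,203), the carrier is upside down on the far half at (328,252), and everything else is where it was.

```bash
python3 -c "
from bench import ctrl
print(ctrl.hand_in())"
```

```text
the job is handed in; nothing more can be done
None
```

Job handed in at about 15 s: the carrier lies runners up, wholly on the board's empty half, the lifter is flat on its mat and released, and nothing else was moved.

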